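# Check the depositor's hand lever stops short of the grip bar

## Robot

A 7-joint arm with a two-finger parallel gripper is mounted at the origin on the work surface. World frame = base frame: x ahead of the robot, y to its left, z up, the work surface at z = 0. Lengths are in m, angles in rad, forces in N, time in s.
With the tool pointing down it reaches from about 0.425 to 0.925 m from the base axis. Payload 6.8 kg.
Tool frame: the origin (TCP) lies at the very end of the fingers, on their centre line; the grasp point (between the pads) lies 19 mm behind it; z points along the fingers, y is the line along which they close (so a half turn about z gives the same grasp; the last joint's range is limited). The gripper opens to 85 mm and grips with 20 to 120 N. Pads are 22 mm wide; open, the fingers measure 114 mm over their backs; the gripper's body (76 mm by 85 mm) begins 54 mm behind the grasp point. The pads swing forward as they close: fully open they stand 13 mm farther back than shut.
Start: joints at [-1.316, 0.477, 0.022, 1.555, -0.011, 1.109, -0.083], TCP at [0.24, 0.631, 0.205] pointing down, gripper open.
Joint ranges: [-2.96, 2.96], [-0.34, 2.1], [-1.41, 1.46], [0.24, 2.44], [-1.37, 4.51], [0.17, 1.92], [-2.96, 2.96]. Speed limits (rad/s): [2.39, 2.39, 3.14, 3.14, 3.14, 3.14, 3.14].

## Interface

Orientations are given as a unit quaternion [w, x, y, z].
In Python, from station import telemetry, viewer, job, search_frame, cut_out gives the robot as it stands. The module is installed in compiled form; this text tells all that it offers.
- The arm moves only by the shell command python3 -m crank 'ROWS' [FORCE]. ROWS is JSON, a list of rows, each an object with "delta_rot": the turn, a rotation vector about the tool's x, y, z in degrees, a list of three; "xyz": the shift along the tool's x, y, z in m, a list of three; "fingers": the gripper command: -1 is fully open, 1 is shut, values between are in proportion. In form: [{"delta_rot": [ax, ay, az], "xyz": [dx, dy, dz], "fingers": fingers}, ...]. A call has 1 to 10 rows; each row is the pose to reach, as a shift and turn from the pose commanded when the call began, along the tool's axes at that moment; what a row does not reach only later rows make up. A row lasts 1/10 s, in which the tool goes at most 50 mm and 8.59 degrees, less where a joint would pass 70% of its speed; a pose out of reach is approached as far as the arm can. A call with a gripper value outside its range is refused whole. The fingers move at their own pace and stop on an object; FORCE is the grip in N (left out, the last holds). Time passes only in rows, so rows that repeat a pose let the fingers close. It gives the time, the measured TCP pose, the force, the opening and the grip force at its end, in the units of the state.
- telemetry.get_obs(): the state, without advancing time (a new reading comes with each control period).
- viewer.read_camera(name): name is "scene" or "top"; returns a dict with "img" (400x640x3 uint8, red, green, blue), "fx", "fy", "cx", "cy" (pixels), "k1" (the pictures are not rectified: a ray, as slopes to the right and down, at radius r is drawn at 1 + k1 r^2 times it, then the intrinsics apply), "origin" and "rotation" of the camera in the world. Camera axes: x right, y up, looking along -z (the intrinsics and any distortion apply to the point x, -y, -z); pixel columns grow to the right and rows downward; lengths in m; the calibration is good to about 2 mm. A picture is of the moment at which its call begins. There is no depth.
- job.hand_in(): hands the job in; it is judged then, once.
Trained networks look in the newest picture that a camera, given by its name, has taken for a name from the list of things; names that differ only in an ending like _2 or _b are one class to them, and where a whole thing is asked for, a point or a joint stands for the part that bears it (a point fixed in the world has none). Each returns a list of dicts, best first, with "score" (0 to 1); they miss things now and then, are a little off and sometimes report something else, mostly with a low value. They report only what shows in the picture. A call takes as long as a camera call.
- search_frame(camera, thing): "pixel" ([column, row] in pixels, amid what is visible of it).
- cut_out(camera, thing): "pixels" (400x640 bool, what is visible of it) and "pixel" ([column, row] in pixels, amid what is visible of it).
The state is a dict: "t": time; "q": joint angles; "joint_vel": joint speeds; "joint_torque": joint torques, N m; "eef_pos": TCP position; "tool_rot": TCP orientation; "contact_force": force on the tool from outside, world axes, zero at the start; "torque": the same for the moment, N m; "gripper_width": opening from 0.0 (shut) to 1.0 (fully open); "grasp_force": force on a finger pad.
Only numpy, scipy, OpenCV 4.12 (cv2) and the standard library are available. Lean on these libraries where they do the work, as an engineer would, in place of code of your own. Each camera call takes 0.05 s, during which the arm holds its last target. There are 200 camera calls.

## Task

Check the red hand lever of the pie-filling depositor: with the backs of the fingers, press it towards the black grip bar until it comes up against its stop, keep it there for a second, let it come all the way back out, then press it in to the stop again. Finish while still holding it pressed in against the stop, so that I can look at the gap. Do not pinch the lever, put a finger between lever and bar, touch the bar or force the lever hard, and leave the pie cases, the spatula and the jug where they are.

Things in the scene. Friction and masses are not known exactly. Their poses are not given: they have to be found in the camera images.
- depositor: Bench depositor, bolted down, base plate 160 x 360 x 14 mm. Frame on the table surface, z up: +x is the press direction (level, from lever to grip bar, square to the bar), +y runs along the bar away from the head. In it: head block x -35 to 75, y -190 to -100, 164 mm high; spout at y -145 reaches x -127; post at the bar's end x 40, y 122, 144 mm high. Nothing stands above lever and bar.
- bar: Fixed round grip bar, black rubber sleeve of 28 mm diameter on a steel rod, 220 mm long along its y, which is level; origin on its axis at mid-length, 120 mm above the table.
- lever (a joint): Hand lever angle, rad: 0 = fully out (splayed 0.30 rad from the bar), growing as it is pressed to the bar; 0.30 = against its fixed stop, parallel to the bar, about 25 mm clear between them. A spring returns it: pressed square 130 mm from the hinge it takes about 2.5 N to start and 7 N to reach the stop; beyond that it is rigid.
- lever_grip: Red sleeve of the lever, a blade 145 mm long, 11 thick, 24 high, with a red 24 mm ball at the free end. Origin on its outer face (away from the bar), 130 mm from the hinge, 120 mm above the table: the place to press; it travels about 39 mm to the stop. Own +y runs along the lever to the free end (ball at y 65 mm), own +x through the lever to the bar side.
- lever_back: Steel strip 3 x 120 x 16 mm on the bar side of the lever; not to be touched. Origin on the lever, 130 mm from the hinge axis.
- pie_spout: Loose empty baked pie case, 114 mm across the crimped rim, 34 mm high, under the spout; origin at the centre of its underside.
- pie_front: Another such pie case, standing on the robot's side of the lever; origin at the centre of its underside.
- spatula: Loose spatula with red handle, 250 mm long, lying on the table beside the work; origin at its underside.
- jug: Loose steel mug-shaped jug, radius 40 mm, 100 mm high, standing past the bar's free end; origin at the centre of its underside.
- hopper_top (a point): Centre of the top of the lidded steel hopper on the depositor's head, radius 55 mm, 220 mm above the table, with a flat lid and a small knob to 236 mm; to be kept clear of.
- lever_hinge (a point): Upright hinge axis of the hand lever, at lever height (120 mm above the table), at x -5, y -100 mm in the depositor's frame.

How it is judged:
By the outcome, as a careful person would: the job done as asked, in the order asked, and still so for the second after the job is handed in, while the arm keeps its last pose, push and grip.
It also fails if it takes over 42 s, if anything falls off the work surface, if the arm or the gripper's body presses on something with over 40 N, if the wrist force passes 120 N, or if a joint passes its speed limit or range.

## Working session

There is one attempt and no reset: what is moved stays moved. The work goes in short steps, Python scripts to look and compute and a shell command to move; the robot and the scene stay as the last step left them, time stands still between calls to the robot, and variables do not carry over. Pictures are saved under pics/ and viewed, at most 10 in all, crops included, and the job is handed in when it is done.

```bash
mkdir -p pics
cat > h.py <<'E'
import numpy as np, cv2
from station import telemetry, viewer, job, search_frame, cut_out
def ray(c,px):
    d=np.array([(px[0]-c['cx'])/c['fx'],(px[1]-c['cy'])/c['fy']]);s=d.copy()
    for _ in range(20): s=d/(1+c['k1']*(s@s))
    v=np.array(c['rotation'])@np.array([s[0],-s[1],-1.]); return np.array(c['origin']),v
def at_z(c,px,z):
    o,v=ray(c,px); return o+v*(z-o[2])/v[2]
def proj(c,p):
    q=np.array(c['rotation']).T@(np.array(p)-c['origin']); s=np.array([q[0],-q[1]])/-q[2]
    s=s*(1+c['k1']*(s@s)); return np.array([s[0]*c['fx']+c['cx'],s[1]*c['fy']+c['cy']])
def save(c,n): cv2.imwrite('pics/'+n,cv2.cvtColor(c['img'],cv2.COLOR_RGB2BGR))
E
python3 - <<'E'
from h import *
Z=dict(bar=.12,lever_grip=.12,lever=.12,pie_front=.03,spatula=.01,jug=.1,depositor=.1,hopper_top=.22,lever_hinge=.12)
for n in('scene','top'):
    c=viewer.read_camera(n); save(c,n+'0.png'); print(n,c['origin'],c['fx'],c['k1'])
    for t,z in Z.items():
        for r in search_frame(n,t)[:2]: print(t,r['score'],np.round(r['pixel']),at_z(c,r['pixel'],z).round(3))
print(telemetry.get_obs())
E
```

```text
scene [1.16786633 0.47199132 0.89017663] 422.5433939406743 -0.030988278863168968Traceback (most recent call last):
  File "<stdin>", line 6, in <module>
  File "h.py", line 8, in at_z
    o,v=ray(c,px); return o+v*(z-o[2])/v[2]
        ~~~^^^^^^
  File "h.py", line 6, in ray
    v=np.array(c['rotation'])@np.array([s[0],-s[1],-1.]); return np.array(c['origin']),v
      ~~~~~~~~~~~~~~~~~~~~~~~^~~~~~~~~~~~~~~~~~~~~~~~~~~
ValueError: matmul: Input operand 1 has a mismatch in its core dimension 0, with gufunc signature (n?,k),(k,m?)->(n?,m?) (size 3 is different from 4)
```

View pics/scene0.png

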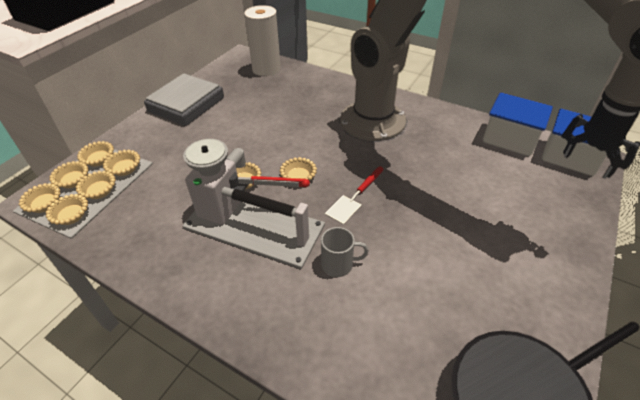

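The scene picture shows the depositor at about (255,200), with the red lever running from (235,180) to its ball at (305,182). The black bar is at (262,202), the front pie at (298,170), the spatula at (355,195) and the jug at (338,252). The camera rotation is a quaternion, so I'll fix the helper.

```bash
sed -i "s/^import numpy.*/&\nfrom scipy.spatial.transform import Rotation as R/; s/np.array(c\['rotation'\])/M(c)/" h.py
cat >> h.py <<'E'
def M(c): return R.from_quat(c['rotation'],scalar_first=True).as_matrix()
E
python3 - <<'E'
from h import *
Z=dict(bar=.12,lever_grip=.12,lever=.12,pie_front=.03,pie_spout=.03,spatula=.01,jug=.1,depositor=.1,hopper_top=.22,lever_hinge=.12)
for n in('scene','top'):
    c=viewer.read_camera(n); save(c,n+'1.png'); print(n,c['origin'],c['fx'],c['k1'])
    for t,z in Z.items():
        for r in search_frame(n,t)[:2]: print(t,round(r['score'],2),np.round(r['pixel']),at_z(c,r['pixel'],z).round(3))
print(telemetry.get_obs())
E
```

```text
scene [1.16786633 0.47199132 0.89017663] 422.5433939406743 -0.030988278863168968
bar 0.94 [261. 201.] [ 0.609 -0.034  0.12 ]
bar 0.28 [275. 183.] [ 0.538 -0.04   0.12 ]
lever_grip 0.55 [280. 178.] [ 0.517 -0.038  0.12 ]
lever_grip 0.38 [274. 183.] [ 0.54  -0.042  0.12 ]
lever 0.71 [268. 182.] [ 0.543 -0.058  0.12 ]
pie_front 0.61 [301. 170.] [ 0.378 -0.063  0.03 ]
pie_front 0.15 [275. 182.] [ 0.461 -0.103  0.03 ]
pie_spout 0.6 [249. 174.] [ 0.47 -0.19  0.03]
spatula 0.65 [347. 206.] [0.425 0.118 0.01 ]
jug 0.64 [337. 251.] [0.639 0.202 0.1  ]
depositor 0.98 [241. 212.] [ 0.652 -0.069  0.1  ]
hopper_top 0.9 [240. 210.] [0.727 0.008 0.22 ]
lever_hinge 0.59 [239. 213.] [ 0.67  -0.056  0.12 ]
top [0.41460359 0.08788609 1.07467537] 366.25135810237265 -0.0817677664938219
bar 0.58 [364. 178.] [ 0.61  -0.032  0.12 ]
lever_grip 0.55 [368. 211.] [ 0.522 -0.04   0.12 ]
lever 0.56 [375. 203.] [ 0.542 -0.06   0.12 ]
pie_front 0.94 [380. 266.] [ 0.374 -0.081  0.03 ]
pie_spout 0.71 [422. 231.] [ 0.471 -0.206  0.03 ]
spatula 0.85 [310. 255.] [0.408 0.115 0.01 ]
jug 0.91 [284. 187.] [0.592 0.184 0.1 
[... 202 characters left out ...]
 ,  0.02242273,  1.55541704, -0.01148369,
        1.10931142, -0.08313923]), 'joint_vel': array([ 7.49704184e-06, -5.39095842e-04, -2.93329592e-03, -9.79996116e-04,
        3.01648905e-04, -4.85943239e-04,  8.86040179e-04]), 'joint_torque': array([ 9.14662633e-04, -5.96347618e+01,  1.60681643e+00, -2.81543899e+01,
        1.24684948e-02,  1.77666028e-03,  1.60387441e-05]), 'eef_pos': array([0.23957138, 0.63106048, 0.20520497]), 'tool_rot': array([ 5.65710299e-06,  1.80445885e-01,  9.83584914e-01, -1.17693778e-06]), 'contact_force': array([ 0.35257366, -0.12504463,  0.13908436]), 'torque': array([-0.04988891,  0.03021324,  0.00666255]), 'grasp_force': 0.0, 'gripper_width': 0.9985598306539115}
```

```bash
sleep 20; ls pics
```

```text
scene0.png
scene1.png
top1.png
```

View pics/top1.png

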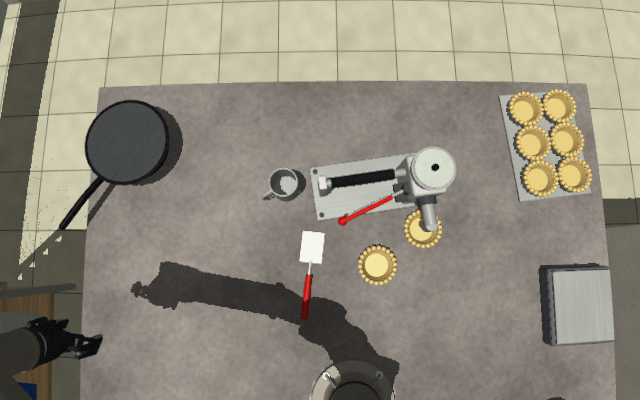

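The top picture shows the bar from (332,183) to (395,173), the red lever from its ball at (342,221) to (395,196), the front pie at (377,265), the spatula head at (312,247) and the jug at (284,184). Next I fit the depositor pose from the bar and lever masks.

Run:
```python
from h import *
for n in('top','scene'):
    c=viewer.read_camera(n)
    for t in('bar','lever_grip'):
        m=cut_out(n,t)[0]['pixels']
        if t=='lever_grip':
            i=c['img'].astype(int); m2=(i[...,0]>110)&(i[...,1]<70)&(i[...,2]<70)
            k,l,st,ce=cv2.connectedComponentsWithStats(m2.astype(np.uint8)); 
            j=max(range(1,k),key=lambda j:(m&(l==j)).sum()); m=l==j
        ys,xs=np.nonzero(m); P=np.array([at_z(c,(x,y),.12)[:2] for x,y in zip(xs,ys)])
        mu=P.mean(0);u=np.linalg.svd(P-mu,full_matrices=False)[2][0]; u*=np.sign(u[1]); s=(P-mu)@u
        print(n,t,len(P),mu.round(4),'dir',np.degrees(np.arctan2(-u[0],u[1])).round(2),'ends',(mu+u*s.min()).round(3),(mu+u*s.max()).round(3))
```

```text
top bar 771 [ 0.6127 -0.0344] dir 7.42 ends [ 0.627 -0.143] [0.599 0.067]
top lever_grip 253 [ 0.5219 -0.0243] dir 25.14 ends [ 0.559 -0.104] [0.492 0.04 ]
scene bar 799 [ 0.6124 -0.0363] dir 7.32 ends [ 0.627 -0.147] [0.6   0.064]
scene lever_grip 108 [0.4178 0.1681] dir 85.55 ends [0.455 0.165] [0.384 0.171]
```

Fitted values:

| Item | Value |
|---|---|
| Yaw | 7.4° |
| Hinge | (0.580, -0.150) |
| Press point, lever out | (0.521, -0.034) |
| Press point, at stop | (0.558, -0.022) |

I'll shut the fingers and bring tool y onto the press direction, at travel height first.

```bash
python3 -m crank '[{"delta_rot":[0,0,8],"xyz":[-0.032,-0.038,0],"fingers":1},{"delta_rot":[0,0,16],"xyz":[-0.064,-0.077,0],"fingers":1},{"delta_rot":[0,0,24],"xyz":[-0.096,-0.115,0],"fingers":1},{"delta_rot":[0,0,32],"xyz":[-0.128,-0.154,0],"fingers":1},{"delta_rot":[0,0,40],"xyz":[-0.160,-0.192,0],"fingers":1},{"delta_rot":[0,0,48],"xyz":[-0.192,-0.230,0],"fingers":1},{"delta_rot":[0,0,56],"xyz":[-0.224,-0.269,0],"fingers":1},{"delta_rot":[0,0,62],"xyz":[-0.256,-0.307,0],"fingers":1},{"delta_rot":[0,0,62],"xyz":[-0.288,-0.345,0],"fingers":1},{"delta_rot":[0,0,62],"xyz":[-0.300,-0.360,0],"fingers":1}]' 20
python3 -c "
from h import *
o=telemetry.get_obs();r=R.from_quat(o['tool_rot'],scalar_first=True).as_matrix();print(o['q'].round(2),o['eef_pos'].round(3),r.round(3));print((r.T@(np.array([.469,-.034,.205])-o['eef_pos'])).round(3))"
```

```text
t: 2.5
eef_pos: [0.3934, 0.1834, 0.2055]
tool_rot: [0.0, 0.663, 0.748, 0.0]
contact_force: [0.1, 0.8, -0.2]
gripper_width: -0.001
grasp_force: 0.0
[-0.97  0.06  0.41  2.12 -0.03  0.96 -0.42] [0.393 0.183 0.206] [[-0.12   0.993  0.   ]
 [ 0.993  0.12   0.   ]
 [ 0.     0.    -1.   ]]
[-0.225  0.049  0.001]
```

```bash
python3 -m crank '[{"delta_rot":[0,0,0],"xyz":[-0.04,0.009,0],"fingers":1},{"delta_rot":[0,0,0],"xyz":[-0.08,0.018,0],"fingers":1},{"delta_rot":[0,0,0],"xyz":[-0.12,0.027,0],"fingers":1},{"delta_rot":[0,0,0],"xyz":[-0.16,0.036,0],"fingers":1},{"delta_rot":[0,0,0],"xyz":[-0.20,0.045,0],"fingers":1},{"delta_rot":[0,0,0],"xyz":[-0.225,0.049,0],"fingers":1},{"delta_rot":[0,0,0],"xyz":[-0.225,0.049,0],"fingers":1},{"delta_rot":[0,0,0],"xyz":[-0.225,0.049,0],"fingers":1}]'
python3 -c "
from h import *
o=telemetry.get_obs();r=R.from_quat(o['tool_rot'],scalar_first=True).as_matrix();print(o['q'].round(2),o['eef_pos'].round(4),r.round(3),o['contact_force']);print((r.T@(np.array([.469,-.034,.100])-o['eef_pos'])).round(3))
c=viewer.read_camera('top');cv2.imwrite('pics/top2.png',cv2.resize(c['img'][100:300,250:470,::-1],None,fx=2.7,fy=2.7))"
```

```text
t: 3.3
eef_pos: [0.4691, -0.0291, 0.2052]
tool_rot: [-0.0, 0.662, 0.75, 0.0]
contact_force: [0.3, 1.5, 0.4]
gripper_width: 0.0
grasp_force: 0.0
[-0.64  0.14  0.64  2.06 -0.1   0.97  0.17] [ 0.4691 -0.0291  0.2052] [[-0.124  0.992 -0.   ]
 [ 0.992  0.124  0.   ]
 [ 0.    -0.    -1.   ]] [0.33807235 1.46881526 0.44507052]
[-0.005 -0.001  0.105]
```

View pics/top2.png

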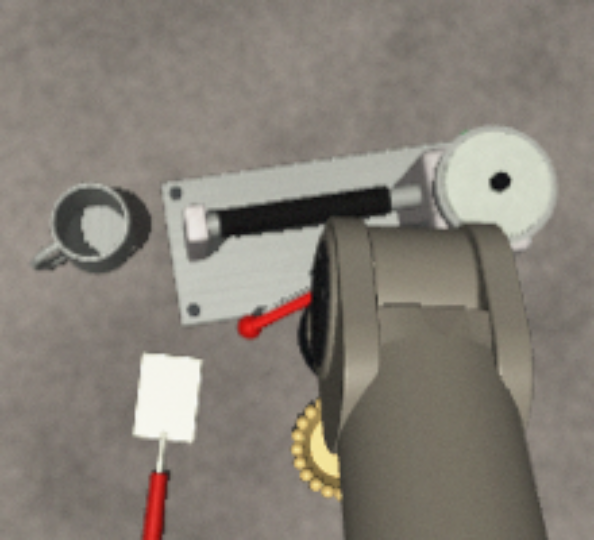

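The crop shows the gripper on the robot's side of the lever, with the lever ball at (250,327). Nothing has been moved and the hopper is clear. Next I descend.

```bash
python3 -m crank '[{"delta_rot":[0,0,0],"xyz":[-0.001,0,0.025],"fingers":1},{"delta_rot":[0,0,0],"xyz":[-0.002,0,0.05],"fingers":1},{"delta_rot":[0,0,0],"xyz":[-0.003,0,0.075],"fingers":1},{"delta_rot":[0,0,0],"xyz":[-0.004,0,0.095],"fingers":1},{"delta_rot":[0,0,0],"xyz":[-0.004,0,0.105],"fingers":1},{"delta_rot":[0,0,0],"xyz":[-0.004,0,0.105],"fingers":1},{"delta_rot":[0,0,0],"xyz":[-0.004,0,0.105],"fingers":1}]'
python3 -c "
from h import *
o=telemetry.get_obs();print(o['q'].round(2),o['eef_pos'].round(4),o['contact_force'])
c=viewer.read_camera('scene');cv2.imwrite('pics/sc2.png',cv2.resize(c['img'][110:290,160:400,::-1],None,fx=3,fy=3))"
```

```text
t: 4.05
eef_pos: [0.47, -0.0324, 0.1008]
tool_rot: [0.0, 0.661, 0.75, 0.0]
contact_force: [0.7, 0.2, 0.8]
gripper_width: -0.001
grasp_force: 0.0
[-0.55  0.32  0.58  2.16 -0.27  0.73  0.34] [ 0.47   -0.0324  0.1008] [0.72847306 0.1619689  0.83900116]
```

View pics/sc2.png

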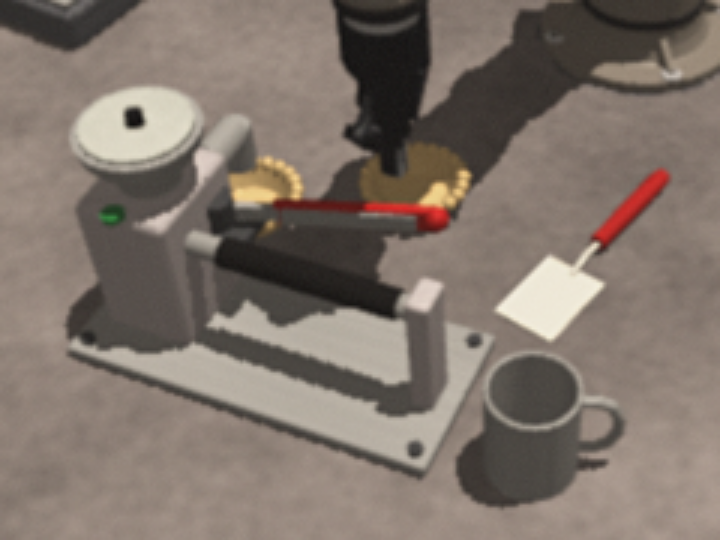

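The crop shows the shut fingers at (395,165), behind the lever and clear of everything. I'll press slowly along tool y.

```bash
python3 -m crank '[{"delta_rot":[0,0,0],"xyz":[0,0.01,0],"fingers":1},{"delta_rot":[0,0,0],"xyz":[0,0.02,0],"fingers":1},{"delta_rot":[0,0,0],"xyz":[0,0.025,0],"fingers":1},{"delta_rot":[0,0,0],"xyz":[0,0.03,0],"fingers":1},{"delta_rot":[0,0,0],"xyz":[0,0.035,0],"fingers":1},{"delta_rot":[0,0,0],"xyz":[0,0.04,0],"fingers":1},{"delta_rot":[0,0,0],"xyz":[0,0.045,0],"fingers":1},{"delta_rot":[0,0,0],"xyz":[0,0.05,0],"fingers":1},{"delta_rot":[0,0,0],"xyz":[0,0.05,0],"fingers":1},{"delta_rot":[0,0,0],"xyz":[0,0.05,0],"fingers":1}]'
python3 -c "
from h import *
c=viewer.read_camera('scene');cv2.imwrite('pics/sc3.png',cv2.resize(c['img'][110:290,160:400,::-1],None,fx=3,fy=3))"
```

```text
t: 5.1
eef_pos: [0.5186, -0.0268, 0.0998]
tool_rot: [-0.0, 0.661, 0.75, -0.0]
contact_force: [-3.8, -0.4, -2.0]
gripper_width: 0.003
grasp_force: 1.5
```

View pics/sc3.png

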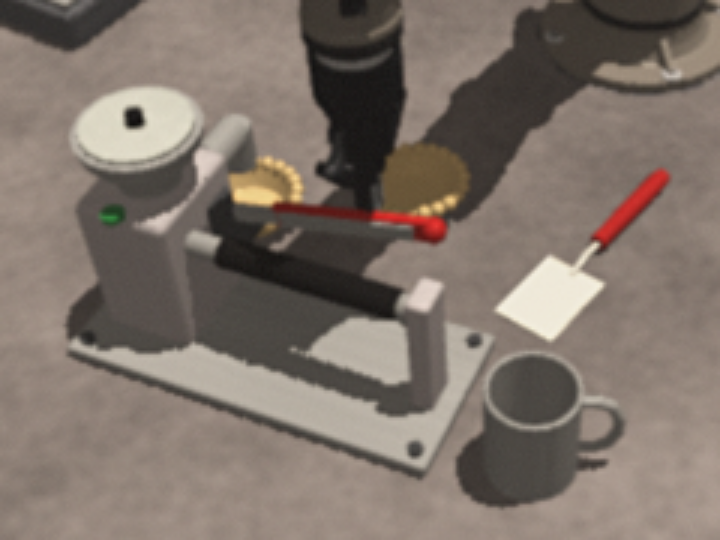

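The picture shows the finger backs on the lever's outer face at (368,205) and the lever partly in, with the ball at (430,229). I continue gently.

```bash
python3 -m crank '[{"delta_rot":[0,0,0],"xyz":[0,0.004,0],"fingers":1},{"delta_rot":[0,0,0],"xyz":[0,0.008,0],"fingers":1},{"delta_rot":[0,0,0],"xyz":[0,0.012,0],"fingers":1},{"delta_rot":[0,0,0],"xyz":[0,0.016,0],"fingers":1},{"delta_rot":[0,0,0],"xyz":[0,0.018,0],"fingers":1},{"delta_rot":[0,0,0],"xyz":[0,0.018,0],"fingers":1},{"delta_rot":[0,0,0],"xyz":[0,0.018,0],"fingers":1}]'
for i in 1; do python3 -m crank '[{"delta_rot":[0,0,0],"xyz":[0,0.002,0],"fingers":1},{"delta_rot":[0,0,0],"xyz":[0,0.002,0],"fingers":1}]'; done
python3 -m crank '[{"delta_rot":[0,0,0],"xyz":[0,0.001,0],"fingers":1},{"delta_rot":[0,0,0],"xyz":[0,0.001,0],"fingers":1}]'
```

```text
t: 5.85
eef_pos: [0.5365, -0.0237, 0.0999]
tool_rot: [-0.001, 0.661, 0.75, -0.0]
contact_force: [-5.0, 2.6, -1.3]
gripper_width: 0.0
grasp_force: 2.5
t: 6.05
eef_pos: [0.5384, -0.0233, 0.0998]
tool_rot: [-0.001, 0.661, 0.75, -0.0]
contact_force: [-6.1, 2.1, -1.5]
gripper_width: 0.002
grasp_force: 2.6
t: 6.25
eef_pos: [0.5393, -0.0231, 0.0998]
tool_rot: [-0.001, 0.661, 0.75, -0.0]
contact_force: [-6.5, 2.5, -0.6]
gripper_width: 0.002
grasp_force: 2.7
```

```bash
python3 -m crank '[{"delta_rot":[0,0,0],"xyz":[0,0.0015,0],"fingers":1},{"delta_rot":[0,0,0],"xyz":[0,0.0015,0],"fingers":1}]'
python3 -m crank '[{"delta_rot":[0,0,0],"xyz":[0,0.0015,0],"fingers":1},{"delta_rot":[0,0,0],"xyz":[0,0.0015,0],"fingers":1}]'
python3 -c "
from h import *
c=viewer.read_camera('scene');cv2.imwrite('pics/sc4.png',cv2.resize(c['img'][150:250,200:340,::-1],None,fx=5,fy=5))"
```

```text
t: 6.45
eef_pos: [0.5407, -0.0228, 0.0998]
tool_rot: [-0.001, 0.661, 0.75, -0.0]
contact_force: [-6.3, 2.6, -0.1]
gripper_width: 0.0
grasp_force: 2.8
t: 6.65
eef_pos: [0.5422, -0.0225, 0.0998]
tool_rot: [-0.001, 0.661, 0.751, -0.0]
contact_force: [-6.7, 2.4, -1.4]
gripper_width: 0.002
grasp_force: 2.9
```

View pics/sc4.png

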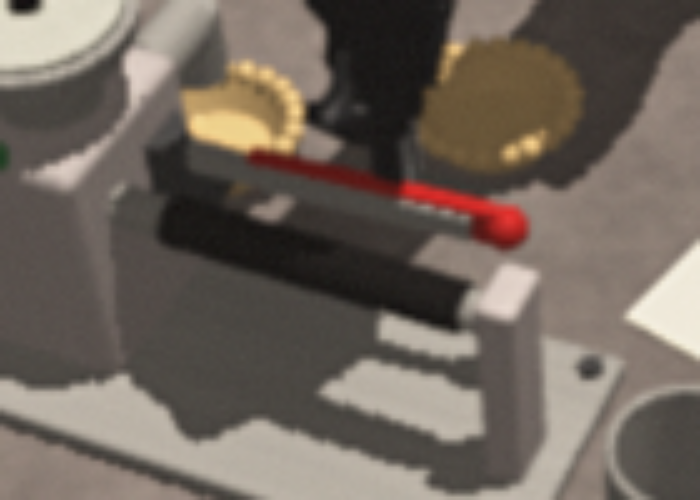

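The crop shows the lever almost parallel to the bar and the fingers behind it at (395,165). The force is still on the spring slope, so I continue in 1 mm steps.

```bash
python3 -m crank '[{"delta_rot":[0,0,0],"xyz":[0,0.001,0],"fingers":1},{"delta_rot":[0,0,0],"xyz":[0,0.001,0],"fingers":1}]'|egrep 'eef|force'
python3 -m crank '[{"delta_rot":[0,0,0],"xyz":[0,0.001,0],"fingers":1},{"delta_rot":[0,0,0],"xyz":[0,0.001,0],"fingers":1}]'|egrep 'eef|force'
```

```text
eef_pos: [0.5431, -0.0223, 0.0998]
contact_force: [-6.6, 2.9, -0.2]
grasp_force: 2.9
eef_pos: [0.544, -0.022, 0.0998]
contact_force: [-6.3, 5.1, 0.7]
grasp_force: 3.0
```

```bash
python3 -m crank '[{"delta_rot":[0,0,0],"xyz":[0,0.001,0],"fingers":1},{"delta_rot":[0,0,0],"xyz":[0,0.001,0],"fingers":1}]'|egrep 'eef|force'
python3 -m crank '[{"delta_rot":[0,0,0],"xyz":[0,0.001,0],"fingers":1},{"delta_rot":[0,0,0],"xyz":[0,0.001,0],"fingers":1}]'|egrep 'eef|force'
```

```text
eef_pos: [0.545, -0.022, 0.0998]
contact_force: [-7.3, 3.3, -0.0]
grasp_force: 3.0
eef_pos: [0.5459, -0.0218, 0.0997]
contact_force: [-6.2, 4.1, -0.0]
grasp_force: 3.1
```

```bash
python3 -m crank '[{"delta_rot":[0,0,0],"xyz":[0,0.001,0],"fingers":1},{"delta_rot":[0,0,0],"xyz":[0,0.001,0],"fingers":1}]'|egrep 'eef|force'
python3 -m crank '[{"delta_rot":[0,0,0],"xyz":[0,0.001,0],"fingers":1},{"delta_rot":[0,0,0],"xyz":[0,0.001,0],"fingers":1}]'|egrep 'eef|force'
python3 - <<'E'
from h import *
c=viewer.read_camera('scene');cv2.imwrite('pics/sc5.png',cv2.resize(c['img'][150:250,200:340,::-1],None,fx=5,fy=5))
E
```

```text
eef_pos: [0.5469, -0.0216, 0.0997]
contact_force: [-6.6, 3.6, -0.2]
grasp_force: 3.1
eef_pos: [0.5478, -0.0215, 0.0997]
contact_force: [-8.3, 3.4, -0.6]
grasp_force: 3.2
```

View pics/sc5.png

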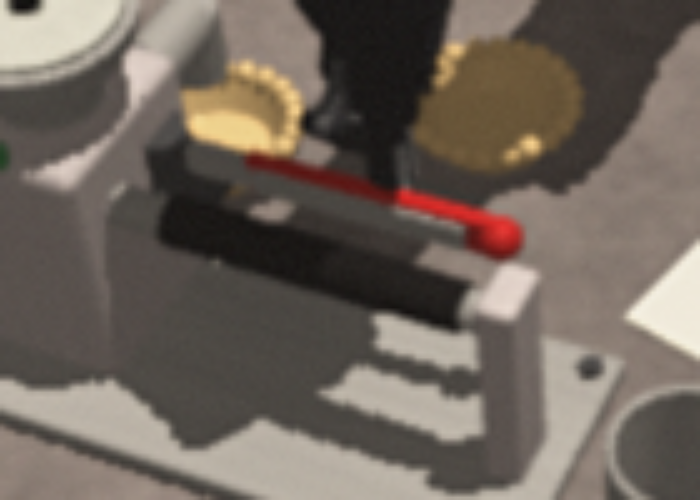

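The lever ball is now at (495,237) and still moving in, with a clear gap to the bar. I keep going and watch for a sharp force rise.

```bash
python3 -m crank '[{"delta_rot":[0,0,0],"xyz":[0,0.001,0],"fingers":1},{"delta_rot":[0,0,0],"xyz":[0,0.001,0],"fingers":1}]'|egrep 'eef|force'
python3 -m crank '[{"delta_rot":[0,0,0],"xyz":[0,0.001,0],"fingers":1},{"delta_rot":[0,0,0],"xyz":[0,0.001,0],"fingers":1}]'|egrep 'eef|force'
```

```text
eef_pos: [0.5488, -0.0214, 0.0997]
contact_force: [-6.5, 3.4, 0.6]
grasp_force: 3.3
eef_pos: [0.5497, -0.0214, 0.0997]
contact_force: [-7.6, 2.7, 0.3]
grasp_force: 3.3
```

Run:
```python
from h import *
c=viewer.read_camera('scene');i=c['img'].astype(int);m=(i[...,0]>110)&(i[...,1]<70)&(i[...,2]<70);m[:150]=0;m[250:]=0;m[:,:200]=0;m[:,312:]=0
ys,xs=np.nonzero(m);print(xs.max(),ys.max(),'ball px approx',xs[xs>xs.max()-7].mean(),ys[xs>xs.max()-7].mean())
h=np.array([.580,-.150])
for a in(0,.15,.2,.25,.28,.3):
    t=np.radians(7.4)+.3-a; b=h+.195*np.array([-np.sin(t),np.cos(t)]); print(a,proj(c,[*b,.12]).round(1))
```

```text
303 200 ball px approx 299.72727272727275 197.27272727272728
0 [304.4 182.6]
0.15 [302.2 190.4]
0.2 [301.1 192.9]
0.25 [299.8 195.5]
0.28 [298.9 197.1]
0.3 [298.3 198.1]
```

```bash
python3 -m crank '[{"delta_rot":[0,0,0],"xyz":[0,0.001,0],"fingers":1},{"delta_rot":[0,0,0],"xyz":[0,0.001,0],"fingers":1}]'|egrep 'eef|force'
python3 -m crank '[{"delta_rot":[0,0,0],"xyz":[0,0.001,0],"fingers":1},{"delta_rot":[0,0,0],"xyz":[0,0.001,0],"fingers":1}]'|egrep 'eef|force'
```

```text
eef_pos: [0.5503, -0.0215, 0.0997]
contact_force: [-8.0, 2.6, 0.7]
grasp_force: 4.0
eef_pos: [0.5505, -0.0216, 0.0996]
contact_force: [-10.5, 2.7, 3.6]
grasp_force: 5.5
```

The stop is reached: the motion stalls at x≈0.5505 and the force has jumped. I add 0.5 mm for margin and hold for over a second.

```bash
python3 -m crank '[{"delta_rot":[0,0,0],"xyz":[0,0.0005,0],"fingers":1},{"delta_rot":[0,0,0],"xyz":[0,0.0005,0],"fingers":1},{"delta_rot":[0,0,0],"xyz":[0,0.0005,0],"fingers":1},{"delta_rot":[0,0,0],"xyz":[0,0.0005,0],"fingers":1},{"delta_rot":[0,0,0],"xyz":[0,0.0005,0],"fingers":1},{"delta_rot":[0,0,0],"xyz":[0,0.0005,0],"fingers":1},{"delta_rot":[0,0,0],"xyz":[0,0.0005,0],"fingers":1},{"delta_rot":[0,0,0],"xyz":[0,0.0005,0],"fingers":1},{"delta_rot":[0,0,0],"xyz":[0,0.0005,0],"fingers":1},{"delta_rot":[0,0,0],"xyz":[0,0.0005,0],"fingers":1}]'|egrep 't:|eef|force'
python3 -m crank '[{"delta_rot":[0,0,0],"xyz":[0,0,0],"fingers":1},{"delta_rot":[0,0,0],"xyz":[0,0,0],"fingers":1},{"delta_rot":[0,0,0],"xyz":[0,0,0],"fingers":1},{"delta_rot":[0,0,0],"xyz":[0,0,0],"fingers":1}]'|egrep 't:|eef|force'
```

```text
t: 9.8
eef_pos: [0.5505, -0.0216, 0.0996]
tool_rot: [-0.003, 0.661, 0.75, -0.002]
contact_force: [-12.3, 2.7, 4.5]
grasp_force: 6.3
t: 10.2
eef_pos: [0.5505, -0.0216, 0.0995]
tool_rot: [-0.003, 0.661, 0.75, -0.002]
contact_force: [-11.9, 2.4, 4.3]
grasp_force: 6.3
```

Held at about 12 N. Now I let it come all the way out.

```bash
python3 -m crank '[{"delta_rot":[0,0,0],"xyz":[0,-0.006,0],"fingers":1},{"delta_rot":[0,0,0],"xyz":[0,-0.012,0],"fingers":1},{"delta_rot":[0,0,0],"xyz":[0,-0.018,0],"fingers":1},{"delta_rot":[0,0,0],"xyz":[0,-0.024,0],"fingers":1},{"delta_rot":[0,0,0],"xyz":[0,-0.030,0],"fingers":1},{"delta_rot":[0,0,0],"xyz":[0,-0.036,0],"fingers":1},{"delta_rot":[0,0,0],"xyz":[0,-0.042,0],"fingers":1},{"delta_rot":[0,0,0],"xyz":[0,-0.048,0],"fingers":1},{"delta_rot":[0,0,0],"xyz":[0,-0.055,0],"fingers":1},{"delta_rot":[0,0,0],"xyz":[0,-0.060,0],"fingers":1}]'|egrep 't:|eef|force'
python3 -m crank '[{"delta_rot":[0,0,0],"xyz":[0,0,0],"fingers":1},{"delta_rot":[0,0,0],"xyz":[0,0,0],"fingers":1},{"delta_rot":[0,0,0],"xyz":[0,0,0],"fingers":1},{"delta_rot":[0,0,0],"xyz":[0,0,0],"fingers":1},{"delta_rot":[0,0,0],"xyz":[0,0,0],"fingers":1}]'|egrep 't:|eef|force'
python3 - <<'E'
from h import *
c=viewer.read_camera('scene');i=c['img'].astype(int);m=(i[...,0]>110)&(i[...,1]<70)&(i[...,2]<70);m[:150]=0;m[250:]=0;m[:,:200]=0;m[:,312:]=0
ys,xs=np.nonzero(m);print(xs.max(),'ball',ys[xs>xs.max()-7].mean())
cv2.imwrite('pics/sc6.png',cv2.resize(c['img'][110:290,160:400,::-1],None,fx=3,fy=3))
E
```

```text
t: 11.2
eef_pos: [0.4939, -0.0293, 0.1004]
tool_rot: [0.0, 0.661, 0.75, 0.001]
contact_force: [0.0, 0.4, 0.0]
grasp_force: 0.0
t: 11.7
eef_pos: [0.4941, -0.0299, 0.1002]
tool_rot: [0.0, 0.661, 0.75, -0.0]
contact_force: [-0.1, 0.3, -0.0]
grasp_force: 0.0
309 ball 182.08333333333334
```

View pics/sc6.png

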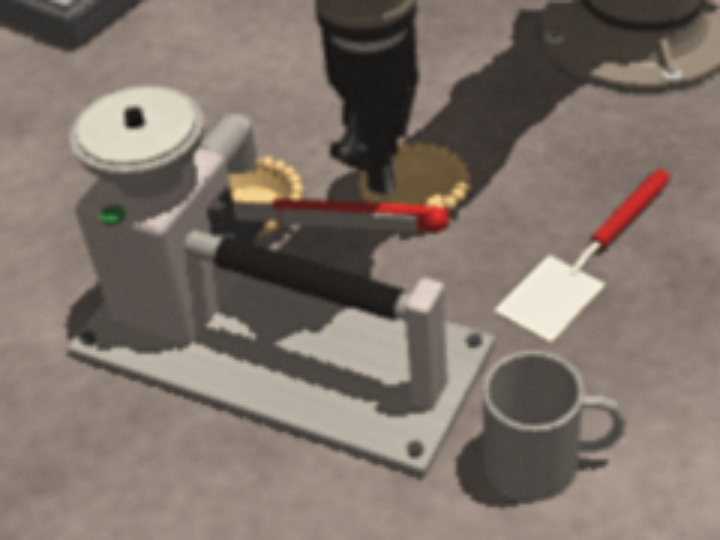

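The lever is fully out again, with the ball at (433,217) in the crop and no contact force, and nothing else has moved. I press a second time, with the commanded end point the same as before (+60 mm).

```bash
python3 -m crank '[{"delta_rot":[0,0,0],"xyz":[0,0.007,0],"fingers":1},{"delta_rot":[0,0,0],"xyz":[0,0.013,0],"fingers":1},{"delta_rot":[0,0,0],"xyz":[0,0.019,0],"fingers":1},{"delta_rot":[0,0,0],"xyz":[0,0.025,0],"fingers":1},{"delta_rot":[0,0,0],"xyz":[0,0.031,0],"fingers":1},{"delta_rot":[0,0,0],"xyz":[0,0.037,0],"fingers":1},{"delta_rot":[0,0,0],"xyz":[0,0.043,0],"fingers":1},{"delta_rot":[0,0,0],"xyz":[0,0.048,0],"fingers":1},{"delta_rot":[0,0,0],"xyz":[0,0.052,0],"fingers":1},{"delta_rot":[0,0,0],"xyz":[0,0.055,0],"fingers":1}]'|egrep 't:|eef|force'
python3 -m crank '[{"delta_rot":[0,0,0],"xyz":[0,0.001,0],"fingers":1},{"delta_rot":[0,0,0],"xyz":[0,0.002,0],"fingers":1},{"delta_rot":[0,0,0],"xyz":[0,0.003,0],"fingers":1},{"delta_rot":[0,0,0],"xyz":[0,0.004,0],"fingers":1},{"delta_rot":[0,0,0],"xyz":[0,0.005,0],"fingers":1},{"delta_rot":[0,0,0],"xyz":[0,0.005,0],"fingers":1},{"delta_rot":[0,0,0],"xyz":[0,0.005,0],"fingers":1},{"delta_rot":[0,0,0],"xyz":[0,0.005,0],"fingers":1},{"delta_rot":[0,0,0],"xyz":[0,0.005,0],"fingers":1}]'|egrep 't:|eef|force'
python3 - <<'E'
from h import *
c=viewer.read_camera('scene');i=c['img'].astype(int);m=(i[...,0]>110)&(i[...,1]<70)&(i[...,2]<70);m[:150]=0;m[250:]=0;m[:,:200]=0;m[:,312:]=0
ys,xs=np.nonzero(m);print(xs.max(),'ball',ys[xs>xs.max()-7].mean())
cv2.imwrite('pics/sc7.png',cv2.resize(c['img'][110:290,160:400,::-1],None,fx=3,fy=3))
E
```

```text
t: 12.75
eef_pos: [0.5469, -0.0216, 0.0995]
tool_rot: [-0.002, 0.661, 0.751, -0.001]
contact_force: [-7.9, 2.8, 4.3]
grasp_force: 4.9
t: 13.65
eef_pos: [0.5503, -0.021, 0.0995]
tool_rot: [-0.003, 0.661, 0.75, -0.002]
contact_force: [-12.0, 4.1, 6.4]
grasp_force: 7.0
303 ball 197.72727272727272
```

View pics/sc7.png

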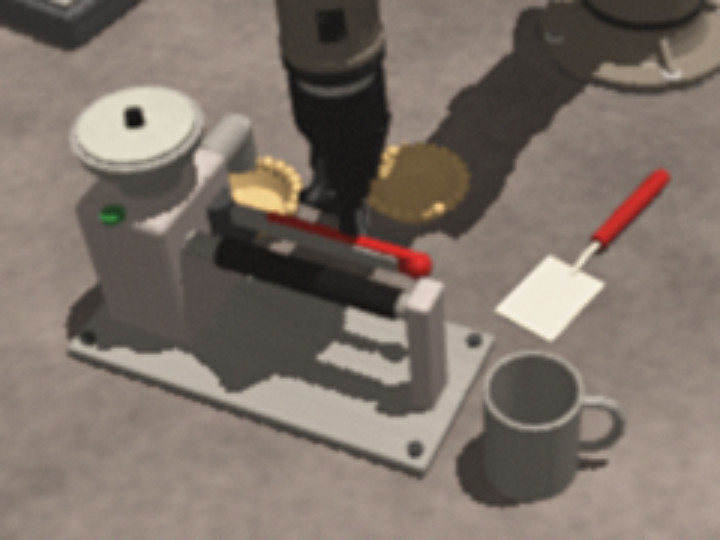

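The lever is pressed in parallel to the bar with a clear gap, the ball is at (418,264), and the force is about 12 N, as in the first hold. I hand in.

```bash
python3 -c "
from station import job
print(job.hand_in())"
```

```text
the job is handed in; nothing more can be done
None
```

I pressed the lever to its stop and held it for over a second, let it come fully out, then pressed it to the stop again; it is handed in still held there at about 12 N, with the bar, pie cases, spatula and jug untouched as far as the pictures show.

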